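# Nudge the drinks can up its gutter into the nest

## Task

Of the two sloping can gutters on the drinks table, one already has its can lying in the nest behind the crest, and the other has its can still at the bottom. With the fingertips, push that lower can up its gutter and over the crest until it drops into the nest by the end stop and stays there without rolling back. Roll or slide it along the gutter, do not pick it up, and leave the other can and everything else on the table where it is.

Things in the scene. Friction and masses are not known exactly. Their poses are not given: they have to be found in the camera images.
- can_center (a point): centre of the can to be pushed: full drinks can, 66 mm diameter, 115 mm long, 0.25 to 0.45 kg, lying across its gutter, slippery metal on metal; its y axis is the can's axis, x and z turn as it rolls. At the start it lies against the low lip; let go on the slope it rolls back there. In the gutter's frame its centre starts at x -88, z 59 mm and ends in the nest at x 81 to 87, z 74 mm
- gutter: the gutter with the can to be pushed: plywood sides, aluminium floor, fixed to the table, 248 mm long, 139 mm wide. Origin on the table surface below the middle; x level, uphill along it (roughly away from the robot), y across, z up. Floor rises at 9 degrees from the low lip to a crest, then steps down 8 mm into a level nest with an end stop. Sides 125 mm apart inside, about 20 mm above the floor
- gutter_lip (a point): middle of the top inner edge of the cross lip at the low end, 12 mm above the floor there, lip 8 mm thick; in the gutter's frame x -110, z 34 mm
- gutter_crest (a point): middle of the crest where the slope ends; in the gutter's frame x 60, z 49 mm; the nest behind it is 60 mm long, its floor at z 41 mm
- gutter_stop (a point): middle of the top edge of the end stop's upright face, 28 mm above the nest floor; in the gutter's frame x 120, z 69 mm
- gutter_full: the other gutter, the same in shape, size and frame, whose can is already in its nest; leave alone
- can_seated_center (a point): centre of the other can (same kind), lying in the nest of the other gutter; leave alone
- can_standing_center (a point): centre (57 mm up) of a third can standing upright on the table; leave alone
- shaker: steel shaker, 38 mm diameter, 86 mm tall, standing between the two gutters; origin at its underside; leave alone
- mustard: glass jar, 52 mm diameter, 75 mm tall, standing between the far ends of the gutters; origin at its underside; leave alone
- plate: round plate, 230 mm diameter, 20 mm high; origin at its underside; leave alone
- bowl: bowl of 124 mm diameter, 50 mm high, standing on the plate; origin at its underside; leave alone
- spoon: steel spoon 170 mm long lying on the table along its x axis; leave alone
- cup: clear cup, 76 mm diameter, 100 mm tall; origin at its underside; leave alone
- phone: phone 150 x 73 x 9 mm lying flat; origin at its underside; leave alone
- can: the same can's body; its origin is the can's centre, as above
Mind the look-alikes: they are no part of the job. Leave any pink look-alike of the can alone.

How it is judged:
On the way:
1. the fingers push the can on the upper part of the slope, before the crest (x of can_center in the frame of gutter between -0.03 and 0.06 m and contact force between the fingers and can above 0.05 N), for 0.05 s.
At the end, for the whole second after the job is handed in: the can lies at rest in the nest of its gutter, between the crest and the end stop (centre 77 to 90.5 mm along the gutter, within 12 mm of its middle line and 4 mm of the resting height), across the gutter within 0.15 rad (x of can_center in the frame of gutter between 0.077 and 0.0905 m and y of can_center in the frame of gutter between -0.012 and 0.012 m and z of can_center in the frame of gutter between 0.0699 and 0.0779 m and angle between the y axis of can_center and the y axis of gutter, either way round below 0.15 rad and linear speed of can below 0.02 m/s); the robot touches nothing.
It fails at once if the can is lifted more than about 15 mm off the gutter's floor (z of can_center in the frame of gutter above 0.0969 m or (x of can_center in the frame of gutter below -0.06 m and z of can_center in the frame of gutter above 0.0783 m) or (x of can_center in the frame of gutter below -0.03 m and z of can_center in the frame of gutter above 0.0831 m) or (x of can_center in the frame of gutter below 0 m and z of can_center in the frame of gutter above 0.0878 m) or (x of can_center in the frame of gutter below 0.03 m and z of can_center in the frame of gutter above 0.0926 m)).
It fails at once if the can leaves the gutter sideways or falls to the table (y of can_center in the frame of gutter below -0.03 m or y of can_center in the frame of gutter above 0.03 m or z of can_center in the frame of gutter below 0.049 m or x of can_center in the frame of gutter above 0.1 m or x of can_center in the frame of gutter below -0.1081 m).
It fails at once if the other can is disturbed in its nest (moved more than 12 mm) (distance of can_seated_center from where it was at the start of the episode above 0.012 m).
It fails at once if something else on the table is moved more than 30 mm (distance of any of shaker, mustard, can_standing_center, plate, bowl, spoon, cup, phone from where it was at the start of the episode above 0.03 m).
It also fails if it takes over 32 s, if anything falls off the work surface, if the arm or the gripper's body presses on something with over 40 N, if the wrist force passes 120 N, or if a joint passes its speed limit or range.

## Robot

A 7-joint arm with a two-finger parallel gripper is mounted at the origin on the work surface. World frame = base frame: x ahead of the robot, y to its left, z up, the work surface at z = 0. Lengths are in m, angles in rad, forces in N, time in s.
With the tool pointing down it reaches from about 0.4 to 0.875 m from the base axis. Payload 19.3 kg.
Tool frame: the origin (TCP) lies on the centre line of the jaws, within the pads' length; the fingertips stand 14 mm ahead of it and the grasp point (between the pads) lies 5 mm behind it; y points along the fingers, x is the direction in which the jaws open and shut, and the axes are right-handed (so a half turn about y gives the same grasp; the last joint's range is limited). The gripper opens to 85 mm and grips with 20 to 120 N. Pads are 22 mm wide; open, the fingers measure 114 mm over their backs; the gripper's body (76 mm by 85 mm) begins 54 mm behind the grasp point. The pads swing forward as they close: fully open they stand 13 mm farther back than shut.
Start: joints at [1.245, 0.521, -0.036, 1.599, 0.021, 1.021, -0.113], TCP at [0.158, -0.605, 0.245] pointing down, gripper open.
Joint ranges: [-2.91, 2.91], [-0.3, 2.13], [-1.5, 1.42], [0.17, 2.43], [-1.26, 4.41], [0.16, 1.93], [-2.52, 2.52]. Speed limits (rad/s): [1.89, 1.89, 2.39, 2.39, 3.01, 3.01, 3.01].

## Interface

Orientations are given as [roll, pitch, yaw] about the fixed x, y, z axes, in that order (R = Rz(yaw) Ry(pitch) Rx(roll)).
In Python, from workcell import monitor, grab_frame, workorder gives the robot as it stands.
- The arm moves only by the tool drive_tool, never from a script. Its argument "steps" is one flat list of numbers, 5 for each row, row after row: the finger opening in mm, from 0 to 85.4, then the shift along the world's x, y, z in mm, then the turn about the world's z in degrees. In form: [fingers, tx, ty, tz, twist, fingers, tx, ty, tz, twist, ...]. A call has exactly 5 rows; each row shifts and turns the commanded pose from where the row before left it; what a row does not reach is not made up. A row lasts 1/12 s, in which the tool goes at most 41.7 mm and 7.16 degrees, less where a joint would pass 70% of its speed; a pose out of reach is approached as far as the arm can. A call is refused whole if a number of a shift passes 41.7 or a number of a turn 7.16, either way. A call with a gripper value outside its range is refused whole. The fingers move at their own pace and stop on an object; "grip_force" is the grip in N (left out, the last holds). Time passes only in rows, so rows that do not move let the fingers close, or fill a call up. It gives the time, the measured TCP pose, the force and the opening at its end, in the units of the state.
- monitor.observe(): the state, without advancing time (a new reading comes with each control period).
- grab_frame(name): name is "scene" or "top"; returns a dict with "frame" (480x640x3 uint8, red, green, blue), "vertical_fov" (degrees; the focal length in pixels is half the picture's height over the tangent of half this angle, whatever the lens; pixels are square), "cx", "cy" (the principal point, pixels), "xyz" and "orientation" of the camera in the world. Camera axes: x right, y down, z forward; pixel columns grow to the right and rows downward; lengths in m; the calibration is good to about 2 mm. A picture is of the moment at which its call begins. There is no depth.
- workorder.job_done(): hands the job in, once; it reports no verdict.
The state is a dict: "clock": time; "qpos": joint angles; "qd": joint speeds; "joint_efforts": joint torques, N m; "position": TCP position; "tool_rot": TCP orientation; "force": force on the tool from outside, world axes, zero at the start; "moment": the same for the moment, N m; "grip_width": finger opening in m.
Only numpy, scipy, OpenCV 4.12 (cv2) and the standard library are available. Lean on these libraries where they do the work, as an engineer would, in place of code of your own. Each camera call takes 0.05 s, during which the arm holds its last target. There are 200 camera calls.

## Working session

There is one attempt and no reset: what is moved stays moved. The work goes in short steps, Python scripts to look and compute and a tool call to move; the robot and the scene stay as the last step left them, time stands still between calls to the robot, and variables do not carry over. Pictures are saved under pics/ and viewed, about 8 in all and at most 12, crops included, and the job is handed in when it is done.

Besides the shell and the picture viewer there is one more tool, called after "Request:" as a command line: name --argument value ..., lists and objects as JSON in quotes. drive_tool: Moves the arm, as the interface text tells. Its arguments: {"type":"object","properties":{"steps":{"type":"array"},"grip_force":{"type":"number"}},"required":["steps"]}

```bash
mkdir -p pics
cat > h.py <<'E'
import numpy as np,cv2
from workcell import monitor,grab_frame,workorder
from scipy.spatial.transform import Rotation as R
def cam(n):
    f=grab_frame(n); return f
def ray(f,u,v):
    F=240/np.tan(np.radians(f["vertical_fov"])/2)
    o=np.array(f["orientation"],float)
    Rm=R.from_euler('xyz',o).as_matrix() if o.size==3 else (o if o.size==9 else None)
    d=Rm@np.array([(u-f["cx"])/F,(v-f["cy"])/F,1.]); return np.array(f["xyz"]),d
def onz(f,u,v,z):
    p,d=ray(f,u,v); return p+d*(z-p[2])/d[2]
def proj(f,P):
    F=240/np.tan(np.radians(f["vertical_fov"])/2)
    Rm=R.from_euler('xyz',f["orientation"]).as_matrix()
    c=Rm.T@(np.array(P)-f["xyz"]); return F*c[0]/c[2]+f["cx"],F*c[1]/c[2]+f["cy"]
E
python3 - <<'E'
from h import *
import pickle
for n in("top","scene"):
    f=cam(n);pickle.dump(f,open(n+".pkl","wb"));cv2.imwrite(f"pics/{n}0.png",f["frame"][...,::-1])
    print(n,{k:f[k] for k in f if k!="frame"})
print(monitor.observe())
E
```

```text
top {'vertical_fov': 55.87884347646166, 'cx': 305.9991217993454, 'cy': 235.3345749486384, 'xyz': array([ 0.33196941, -0.03919865,  1.39401424]), 'orientation': array([-3.01843935,  0.01026105, -1.57543708])}
scene {'vertical_fov': 43.218859338732784, 'cx': 318.4783406298348, 'cy': 251.8791108458983, 'xyz': array([1.38023094, 0.52744412, 1.04565365]), 'orientation': array([-2.29569768, -0.01576696,  2.16283871])}
{'clock': 0.1, 'qpos': array([ 1.24476648,  0.52195279, -0.03634203,  1.59991987,  0.02116446,
        1.02108052, -0.11279437]), 'qd': array([-0.00018417, -0.00312672,  0.00011112, -0.00154067,  0.00082122,
        0.00071114,  0.00137086]), 'joint_efforts': array([ 3.64125895e-03, -9.28484774e+01,  1.98391378e+00, -3.70529330e+01,
        1.81727117e-02,  5.42832611e-03,  6.86181761e-05]), 'position': array([ 0.15807457, -0.60440197,  0.24479525]), 'tool_rot': array([-1.57082553e+00,  9.77246105e-04, -1.31497832e+00]), 'force': array([0.22090235, 0.2464507 , 0.47639749]), 'moment': array([-0.03595325,  0.01315623,  0.00275071]), 'grip_width': 0.0852732013893341}
```

View pics/top0.png

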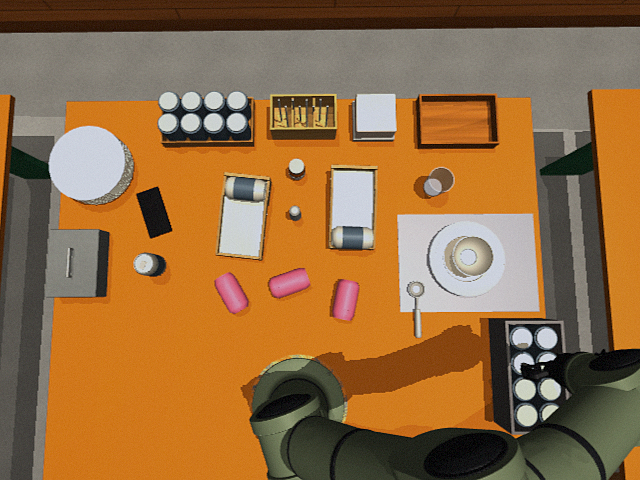

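View pics/scene0.png

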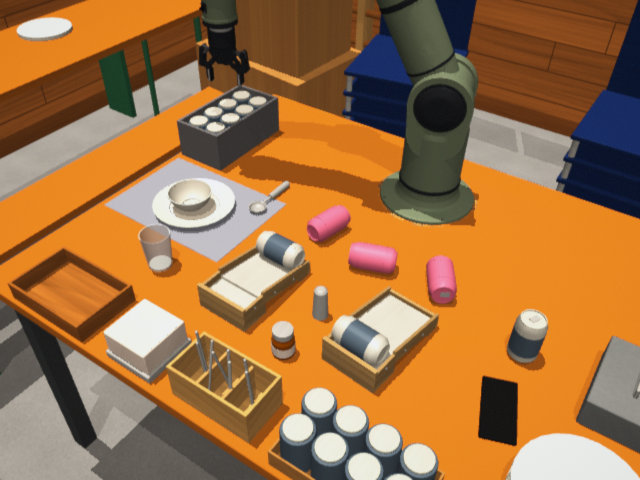

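The can gutters are at top px (243,217) and (353,207). The left one's can (245,188) is at its far end, already in the nest. The right one's can (353,238) is at its near (low) end, so it is the target. The pink cans at (232,293), (290,283) and (346,299) are decoys. I'll confirm this in an enlarged crop.

Run:
```python
from h import *
import pickle
f=pickle.load(open("top.pkl","rb"));g=pickle.load(open("scene.pkl","rb"))
a=cv2.resize(f["frame"][155:260,315:395],None,fx=5,fy=5,interpolation=cv2.INTER_CUBIC)
b=cv2.resize(g["frame"][225:330,190:315],None,fx=3,fy=5*1.0*0.6,interpolation=cv2.INTER_CUBIC)
c=np.zeros((525,800,3),np.uint8);c[:,:400]=a;c[:b.shape[0],410:410+b.shape[1]]=b
cv2.imwrite("pics/crop.png",c[...,::-1])
# can ends: bright vs blue band
hsv=cv2.cvtColor(f["frame"],cv2.COLOR_RGB2HSV)
m=((hsv[...,0]>90)&(hsv[...,0]<125)&(hsv[...,1]>60)&(hsv[...,2]<150)).astype(np.uint8)
n,l,s,ct=cv2.connectedComponentsWithStats(m)
for i in range(1,n):
    if s[i,4]>60: print("top",s[i],ct[i],onz(f,*ct[i],.075))
h2=cv2.cvtColor(g["frame"],cv2.COLOR_RGB2HSV)
m=((h2[...,0]>90)&(h2[...,0]<125)&(h2[...,1]>60)&(h2[...,2]<150)).astype(np.uint8)
n,l,s,ct=cv2.connectedComponentsWithStats(m)
for i in range(1,n):
    if s[i,4]>60 and 200<ct[i][0]<420: print("scene",s[i],ct[i],onz(g,*ct[i],.075))
```

```text
top [173  95  38  45 331] [193.48338369 119.31117825] [0.85290492 0.31415853 0.075     ]
top [210 100  41  40 361] [234.60110803 124.91966759] [0.83410957 0.18862293 0.075     ]
top [159 123  28  17 127] [175.48031496 133.81889764] [0.8076166  0.36767182 0.075     ]
top [235 177  20   8  83] [244.34939759 179.97590361] [0.66298871 0.1569349  0.075     ]
top [234 188  19  12 113] [242.72566372 194.34513274] [0.61928441 0.16124226 0.075     ]
top [342 239  20  10 106] [351.89622642 244.14150943] [ 0.46853738 -0.16064883  0.075     ]
top [150 255  15  21  93] [158.88172043 266.09677419] [0.40726308 0.40395032 0.075     ]
top [510 341  37  23 152] [525.64473684 351.13157895] [ 0.16105035 -0.64721195  0.075     ]
scene [ 343   14   70  123 4860] [379.62880658  84.93909465] [-0.39640114 -0.38951331  0.075     ]
scene [344 436  13  20  73] [350.76712329 444.23287671] [0.85794358 0.26393305 0.075     ]
scene [287 444  16  15  68] [293.5        450.17647059] [0.92506062 0.18669643 0.075     ]
scene [290 451  12  16  61] [297.04918033 459.1147541 ] [0.93549588 0.20179909 0.075     ]
scene [318 466  17  14 105] [325.96190476 472.6       ] [0.92798384 0.25719173 0.075     ]
```

View pics/crop.png

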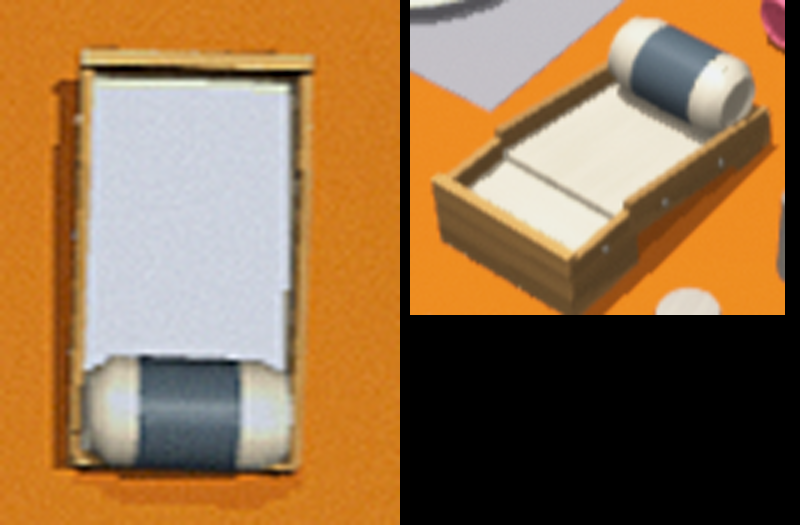

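The crop confirms it: the can with the blue band lies at the low lip of the right gutter, crop px (187,413). The stop is at the far end and the crest and empty nest are in front of it.

Run:
```python
from h import *
import pickle
f=pickle.load(open("top.pkl","rb"));g=pickle.load(open("scene.pkl","rb"))
T=lambda u,v,z:onz(f,315+(u+.5)/5-.5,155+(v+.5)/5-.5,z)
S=lambda u,v,z:onz(g,190+(u-410)/3,225+v/3,z)
fl,fr=T(82,50,.069),T(312,56,.069); nl,nr=T(72,467,.042),T(298,468,.042)
can=T(187,413,.059)
sl,sr=S(435,178,.069),S(572,260,.069)
for n in("fl","fr","nl","nr","can","sl","sr"):print(n,eval(n)[:2].round(4))
fm=(fl+fr)/2;nm=(nl+nr)/2;d=fm-nm;print("yaw",np.degrees(np.arctan2(d[1],d[0])),np.linalg.norm(d[:2]),
 "across",np.degrees(np.arctan2(*(-(fl-fr)[:2]*[1,-1]))),np.degrees(np.arctan2(*(-(nl-nr)[:2]*[1,-1]))), np.linalg.norm((fl-fr)[:2]))
d=fm-can;print("yaw can-stop",np.degrees(np.arctan2(d[1],d[0])),np.linalg.norm(d[:2]), "scene",(sl+sr)/2)
```

```text
fl [ 0.7099 -0.1025]
fr [ 0.7052 -0.2405]
nl [ 0.4607 -0.0949]
nr [ 0.4594 -0.2302]
can [ 0.4909 -0.1628]
sl [ 0.7064 -0.2377]
sr [ 0.7129 -0.0986]
yaw -2.0783642658292356 0.2476782425244361 across -1.9701945278993356 -0.5767153177190952 0.13809019435367248
yaw can-stop -2.3151176517436296 0.21682576087929886 scene [ 0.70967599 -0.16815407  0.069     ]
```

Request:
drive_tool --steps '[40, 18, 29, 0, -1.2, 40, 18, 29, 0, -1.2, 40, 18, 29, 0, -1.2, 40, 18, 29, 0, -1.2, 40, 18, 29, 0, -1.2]'

```text
clock: 0.52
position: [0.2485, -0.4581, 0.2451]
tool_rot: [-1.571, 0.0, -1.421]
force: [0.4, -0.2, -0.2]
grip_width: 0.0398
```

Request:
drive_tool --steps '[40, 18, 29, 0, -1.2, 40, 18, 29, 0, -1.2, 40, 18, 29, 0, -1.2, 40, 18, 29, 0, -1.2, 40, 18, 29, 0, -1.2]'

```text
clock: 0.93
position: [0.3386, -0.3131, 0.2452]
tool_rot: [-1.571, 0.0, -1.526]
force: [1.0, -1.4, 0.3]
grip_width: 0.0401
```

Request:
drive_tool --steps '[40, 18, 29, 0, -1.2, 40, 18, 29, 0, -1.2, 40, 18, 29, 0, -1.2, 40, 18, 29, 0, -1.2, 40, 0, 0, 0, 0]'

```text
clock: 1.35
position: [0.413, -0.1933, 0.2453]
tool_rot: [-1.57, 0.002, -1.603]
force: [-0.1, 0.7, -0.1]
grip_width: 0.04
```

Request:
drive_tool --steps '[40, 5, 10, -20, 0, 40, 5, 10, -20, 0, 40, 5, 10, -20, 0, 40, 5, 3, -20, 0, 40, 0, 0, -20, 0]'

```text
clock: 1.77
position: [0.4309, -0.1647, 0.1443]
tool_rot: [-1.57, 0.0, -1.607]
force: [0.5, 0.4, 0.3]
grip_width: 0.0403
```

Run:
```python
from h import *
f=cam("top");g=cam("scene")
c=np.zeros((480,800,3),np.uint8)
c[:480,:400]=cv2.resize(f["frame"][150:310,295:428],(400,480));c[:400,400:]=cv2.resize(g["frame"][140:340,190:390],(400,400))
cv2.imwrite("pics/c2.png",c[...,::-1]);print(monitor.observe()["position"])
```

```text
[ 0.42879129 -0.165043    0.14305443]
```

View pics/c2.png

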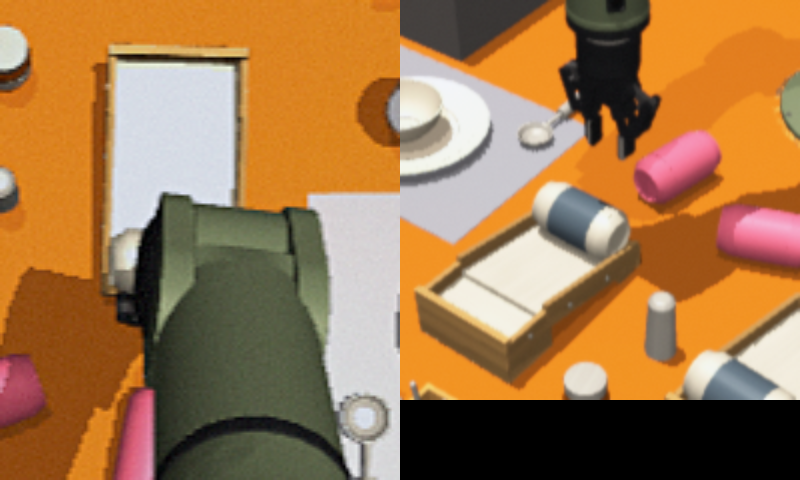

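Fingers hang in the gap between the target can and the pink one, near the centreline. I'll descend behind the can.

Request:
drive_tool --steps '[40, 6, 5, -17, -0.3, 40, 0, 0, -17, 0, 40, 0, 0, -17, 0, 40, 0, 0, -17, 0, 40, 0, 0, -15, 0]'

```text
clock: 2.28
position: [0.4363, -0.1611, 0.0624]
tool_rot: [-1.57, -0.0, -1.614]
force: [-0.2, -0.2, -0.3]
grip_width: 0.0401
```

Run:
```python
from h import *
g=cam("scene")
cv2.imwrite("pics/c3.png",cv2.resize(g["frame"][160:310,190:390],(800,600),interpolation=cv2.INTER_CUBIC)[...,::-1]);print(monitor.observe()["position"],monitor.observe()["force"])
```

```text
[ 0.43539329 -0.16070471  0.06033813] [-2.29386374  1.77067473 -3.19397941]
```

View pics/c3.png

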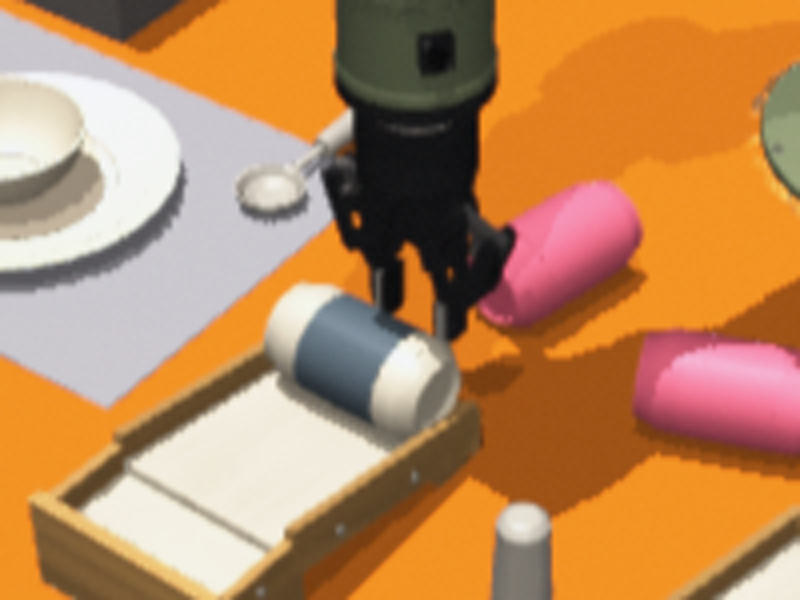

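Request:
drive_tool --steps '[40, 5, -0.2, -0.5, 0, 40, 5, -0.2, 0, 0, 40, 4, -0.2, 0, 0, 40, 4, -0.2, 0.5, 0, 40, 4, -0.2, 0.6, 0]'

```text
clock: 2.75
position: [0.4588, -0.1619, 0.0637]
tool_rot: [-1.57, -0.0, -1.614]
force: [-3.0, 0.3, 1.5]
grip_width: 0.0397
```

Request:
drive_tool --steps '[40, 5, -0.2, 0.8, 0, 40, 5, -0.2, 0.8, 0, 40, 5, -0.2, 0.8, 0, 40, 5, -0.2, 0.8, 0, 40, 5, -0.2, 0.8, 0]'

```text
clock: 3.17
position: [0.4837, -0.1626, 0.067]
tool_rot: [-1.571, 0.0, -1.613]
force: [-1.6, 0.1, 1.1]
grip_width: 0.0399
```

Run:
```python
from h import *
g=cam("scene")
cv2.imwrite("pics/c4.png",cv2.resize(g["frame"][160:310,190:390],(800,600),interpolation=cv2.INTER_CUBIC)[...,::-1]);print(monitor.observe()["position"],monitor.observe()["force"])
```

```text
[ 0.48473512 -0.16263805  0.06717946] [1.45663049 1.20811322 0.23042494]
```

View pics/c4.png

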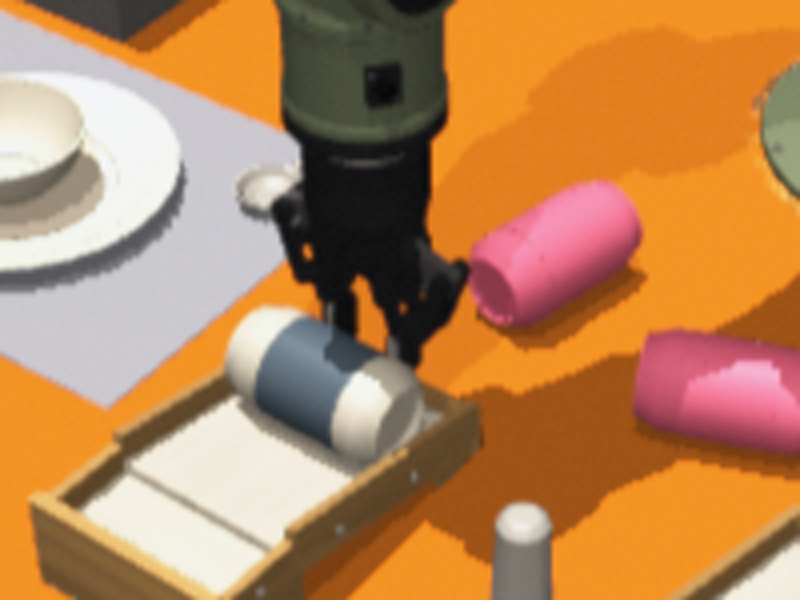

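Can is rolling squarely up the slope with the fingers behind it.

Request:
drive_tool --steps '[40, 5, -0.2, 0.7, 0, 40, 5, -0.2, 0.7, 0, 40, 5, -0.2, 0.7, 0, 40, 5, -0.2, 0.7, 0, 40, 5, -0.2, 0.7, 0]'

```text
clock: 3.63
position: [0.5086, -0.1637, 0.0704]
tool_rot: [-1.571, 0.0, -1.613]
force: [-1.7, -0.3, 0.1]
grip_width: 0.0399
```

Request:
drive_tool --steps '[40, 5, -0.2, 0.7, 0, 40, 5, -0.2, 0.7, 0, 40, 5, -0.2, 0.7, 0, 40, 5, -0.2, 0.7, 0, 40, 5, -0.2, 0.7, 0]'

```text
clock: 4.05
position: [0.5336, -0.1647, 0.0739]
tool_rot: [-1.571, 0.0, -1.614]
force: [-1.9, -0.1, 1.0]
grip_width: 0.0397
```

Request:
drive_tool --steps '[40, 5, -0.2, 0.7, 0, 40, 5, -0.2, 0.7, 0, 40, 5, -0.2, 0.7, 0, 40, 5, -0.2, 0.7, 0, 40, 5, -0.2, 0.7, 0]'

```text
clock: 4.47
position: [0.5586, -0.1657, 0.0774]
tool_rot: [-1.571, 0.0, -1.614]
force: [-2.1, 0.1, 1.2]
grip_width: 0.0403
```

Run:
```python
from h import *
g=cam("scene")
cv2.imwrite("pics/c5.png",cv2.resize(g["frame"][160:310,190:390],(800,600),interpolation=cv2.INTER_CUBIC)[...,::-1]);print(monitor.observe()["position"],monitor.observe()["force"])
```

```text
[ 0.5596671  -0.16560038  0.07767007] [ 0.22764236  0.6189702  -0.37983142]
```

View pics/c5.png

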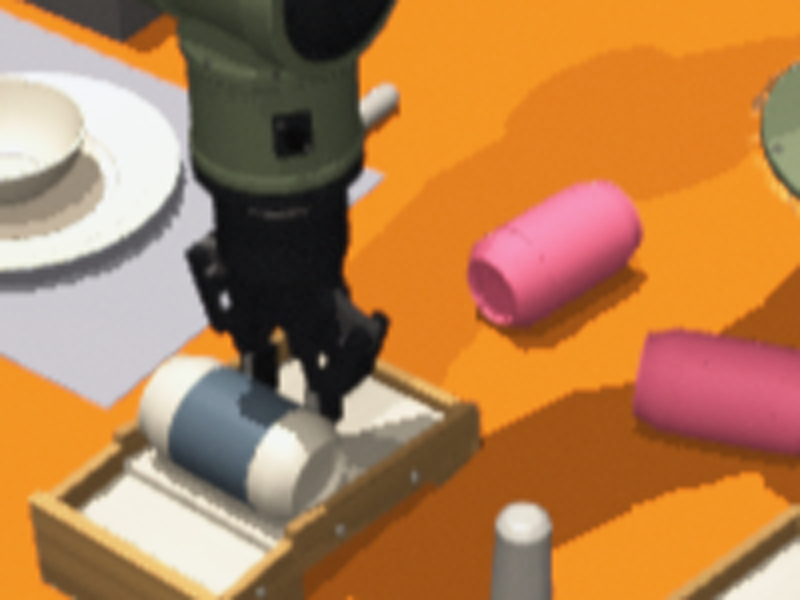

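Can is straight, just below the crest. I'll continue more slowly.

Request:
drive_tool --steps '[40, 5, -0.2, 0.7, 0, 40, 5, -0.2, 0.7, 0, 40, 5, -0.2, 0.7, 0, 40, 5, -0.2, 0.7, 0, 40, 4, -0.2, 0.6, 0]'

```text
clock: 4.93
position: [0.5828, -0.1667, 0.0809]
tool_rot: [-1.571, 0.0, -1.613]
force: [-2.5, 0.5, 0.2]
grip_width: 0.0401
```

Request:
drive_tool --steps '[40, 3, -0.1, 0.4, 0, 40, 3, -0.1, 0.4, 0, 40, 3, -0.1, 0.4, 0, 40, 2, -0.1, 0.2, 0, 40, 2, -0.1, 0, 0]'

```text
clock: 5.35
position: [0.5954, -0.1672, 0.0822]
tool_rot: [-1.57, 0.0, -1.613]
force: [-1.0, 0.2, 0.8]
grip_width: 0.0398
```

Request:
drive_tool --steps '[40, 2, -0.1, 0, 0, 40, 2, -0.1, 0, 0, 40, 2, -0.1, 0, 0, 40, 2, -0.1, 0, 0, 40, 2, -0.1, 0, 0]'

```text
clock: 5.77
position: [0.6053, -0.1677, 0.0822]
tool_rot: [-1.571, 0.0, -1.614]
force: [-0.0, 0.2, -0.5]
grip_width: 0.0403
```

Run:
```python
from h import *
g=cam("scene")
cv2.imwrite("pics/c6.png",cv2.resize(g["frame"][180:330,180:380],(800,600),interpolation=cv2.INTER_CUBIC)[...,::-1]);print(monitor.observe()["position"],monitor.observe()["force"])
```

```text
[ 0.60563222 -0.16765911  0.08218395] [-0.60796291  0.62050172  0.02220433]
```

View pics/c6.png

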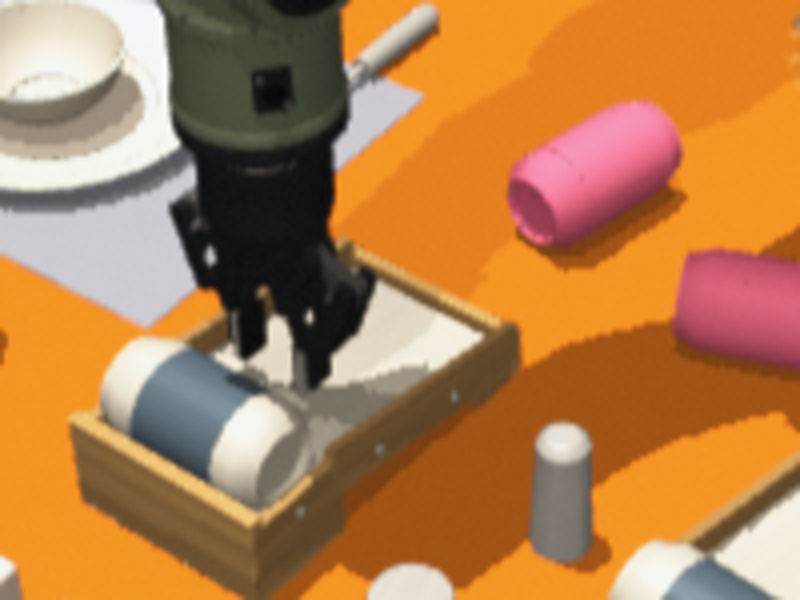

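The can has dropped into the nest and lies against the stop, clear of the fingers. I'll retreat back and up.

Request:
drive_tool --steps '[40, -5, 0, 2, 0, 40, -12, 0, 6, 0, 40, -15, 0, 15, 0, 40, -15, 0, 20, 0, 40, -20, 0, 25, 0]'

```text
clock: 6.23
position: [0.5368, -0.1673, 0.15]
tool_rot: [-1.572, 0.0, -1.613]
force: [0.6, -0.6, 1.1]
grip_width: 0.0401
```

Request:
drive_tool --steps '[40, -30, -20, 25, 0, 40, -30, -25, 20, 0, 40, -30, -30, 10, 0, 40, -10, -30, 0, 0, 40, 0, -15, 0, 0]'

```text
clock: 6.65
position: [0.4392, -0.2878, 0.2038]
tool_rot: [-1.57, -0.002, -1.618]
force: [0.1, -0.5, 0.4]
grip_width: 0.0401
```

Request:
drive_tool --steps '[40, 0, 0, 0, 0, 40, 0, 0, 0, 0, 40, 0, 0, 0, 0, 40, 0, 0, 0, 0, 40, 0, 0, 0, 0]'

```text
clock: 7.07
position: [0.4427, -0.2831, 0.2024]
tool_rot: [-1.571, 0.0, -1.612]
force: [-0.8, 0.2, 0.3]
grip_width: 0.0399
```

Run:
```python
from h import *
import pickle
f=cam("top");g=cam("scene")
c=np.zeros((600,800,3),np.uint8)
c[:480,:300]=cv2.resize(f["frame"][150:262,315:385],(300,480));c[:,305:]=cv2.resize(g["frame"][200:380,180:440],(495,600*343//600)).copy() if 0 else np.pad(cv2.resize(g["frame"][200:380,180:440],(495,343)),((0,257),(0,0),(0,0)))
cv2.imwrite("pics/c7.png",c[...,::-1]);print(monitor.observe()["position"],monitor.observe()["force"])
# changes vs. start
for n,a in(("top",f),("scene",g)):
    d=cv2.absdiff(a["frame"],pickle.load(open(n+".pkl","rb"))["frame"]).max(2)>40
    k,l,s,ct=cv2.connectedComponentsWithStats(cv2.morphologyEx(d.astype(np.uint8),cv2.MORPH_OPEN,np.ones((3,3))))
    print(n,[list(map(int,x)) for x in s[1:] if x[4]>20])
cx=-88;o=np.array([.5846,-.1654]);u=np.array([np.cos(-.0367),np.sin(-.0367)])
print("expected can px x=81,87",[proj(f,[*(o+u*q),.074]) for q in(.081,.087)],[proj(g,[*(o+u*q),.074]) for q in(.081,.087)])
```

```text
[ 0.44268216 -0.28342363  0.20242089] [0.12263982 0.21356347 0.15309167]
top [[333, 167, 43, 25, 767], [258, 198, 382, 282, 43437], [515, 343, 14, 7, 81], [507, 346, 4, 17, 59], [536, 357, 24, 18, 293], [520, 363, 14, 12, 141], [241, 385, 6, 7, 36], [296, 394, 13, 10, 79], [238, 398, 80, 66, 1898], [543, 408, 20, 19, 253], [304, 462, 81, 18, 416], [330, 464, 4, 13, 49], [266, 468, 21, 12, 151], [295, 472, 8, 6, 36], [606, 473, 6, 5, 25]]
scene [[199, 0, 114, 94, 6340], [377, 0, 5, 6, 27], [394, 5, 44, 19, 291], [439, 5, 17, 44, 208], [393, 38, 9, 18, 62], [455, 53, 22, 24, 242], [416, 71, 38, 15, 216], [401, 73, 10, 22, 149], [457, 79, 31, 71, 1066], [424, 80, 30, 52, 583], [226, 90, 42, 36, 748], [415, 113, 10, 12, 70], [236, 141, 201, 81, 4255], [466, 188, 13, 12, 73], [308, 206, 40, 22, 489], [474, 207, 12, 12, 110], [254, 215, 192, 58, 4501], [470, 221, 5, 5, 22], [205, 264, 53, 45, 1196]]
expected can px x=81,87 [(np.float64(353.32793324434766), np.float64(178.45189098699547)), (np.float64(353.3666271182144), np.float64(176.4884204489864))] [(np.float64(233.17891278600808), np.float64(284.6390897551266)), (np.float64(231.39429439790564), np.float64(286.12784281865015))]
```

View pics/c7.png

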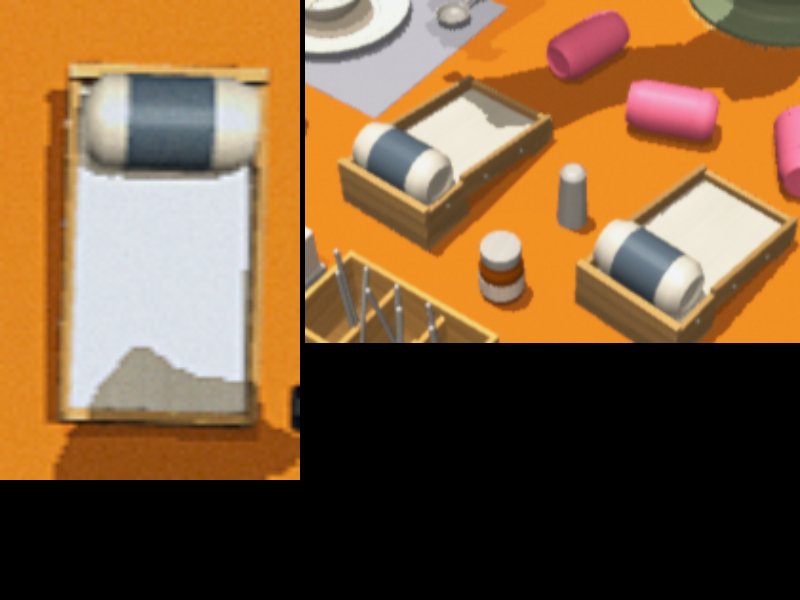

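The can lies square in the nest at top px ≈(354.7,178.2), against an expected (353.3,178.5). The other can, shaker and mustard jar show no image change.

```bash
python3 -c "
from h import *
print(workorder.job_done())"
```

```text
the job is handed in; nothing more can be done
None
```

I pushed the lower can, in the gutter on the robot's right, up the slope with the two fingertips. It went over the crest, dropped into the nest by the end stop and stayed there. The job is handed in at about 7 s of the 32 s allowed; no verdict is reported.

- **Can:** the last pictures show it lying square in the nest, about 1.5 px (3 mm) off the estimated middle line. It is at the 81 mm end of its 81 to 87 mm resting range. I did not measure its height or angle numerically.
- **Push:** finger contact on the upper slope showed only as a wrist force of about 2 N.
- **Robot:** it is clear of everything, and the wrist force reads about zero.
- **Other objects:** the picture comparison with the start shows no change at the other can, shaker, mustard jar, cup or phone. The arm and its shadow partly hid the area near the plate and spoon. I did not check those separately, but the arm stayed well above them.

No check failed. The one disagreement was the can's starting centre: the top image put it about 6 mm nearer the robot than the gutter fit did, and that didn't affect the push.

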